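# Lap the cedar strips on a feeder roof

### The job

Finish lapping the little feeder roof: slide the loose strip lying on it squarely down the slope, without lifting it off, until its lower edge is level with the lower pair of pencil lines on the side boards. Fetch the spare strip from its two wooden rests and lay it gently (not dropped) between the side boards so that it laps over the one below, its lower edge level with the upper pair of pencil lines. Leave both strips lying square and free, and do not disturb the glue bottle, the hammer or the sanding block.

Things in the scene. Friction and masses are not known exactly. Their poses are not given: they have to be found in the camera images.
- roof: Fixed feeder roof: deck 215 mm down the slope x 240 wide, falling 20 deg away from the robot. Origin on the deck surface, mid-width, 75 mm above the bench; x down the slope along the deck, y level across, z square off it. Deck spans x -100 (high edge) to +115 mm (eave). Side boards along both sides: 20 mm wide, 14 high, inner faces at y = +-100 mm, crossed by two pairs of dark pencil lines.
- line1 (a point): Point on the deck midway between the lower pair of pencil lines (roof x = 73.8 mm; axes as the roof's). strip_a's lower edge belongs level with these lines: its centre is then at x = -30 mm from this point and 9 mm off the deck, its upper edge on the deck at x = -59 mm.
- line2 (a point): The same for the upper pair of pencil lines, 30 mm up the slope from line1 (roof x = 43.8 mm): strip_b's centre belongs at x = -30 mm from this point, 9 mm off the deck.
- strip_a: Loose wood strip 60 x 176 x 6 mm (x across, y along, z), about 45 g, origin at its centre. Lies on the roof with about 12 mm play at each end, upper edge on the bare deck, lower part on the nailed strip; 10 to 22 mm too high up the slope and up to 5 deg askew. Stays by friction; slides when pushed on its upper edge.
- strip_b: Spare strip, same as strip_a (60 x 176 x 6 mm, x across, y along, origin at its centre). Lies flat on the two rests, its underside 14 mm above the bench. Laid right, it lies flat on strip_a with its upper edge on the deck.
- rests: Two fixed wooden battens 110 x 18 x 14 mm under the spare strip, along its width at 60 mm either side of its middle; they stick out 25 mm beyond it. Origin on the bench between them. To the left or the right of the roof.
- glue: White glue bottle, 56 mm across, 150 mm tall, origin at its foot, on the other side of the roof from the rests. Leave alone.
- hammer: Hammer lying on the bench beyond the roof. Leave alone.
- sander: Cork sanding block 100 x 65 x 35 mm on the bench beyond the roof. Leave alone.
- eave (a point): Middle of the deck's lower edge, on its surface (axes as the roof's). The nailed first strip, same size as the loose ones, lies just above it: its lower edge at roof x = 104 mm, raised 12 mm on a cant; its upper edge on the deck at roof x = 45 mm. Laid strips are parallel to it: 11.5 deg less steep than the deck.
There are look-alikes about, which are no part of the job. Leave any black look-alike of the strip_b alone. What is shaped like the strip_a but yellow is not meant.

How it is judged:
At the end, for the whole second after the job is handed in: Both strips rest released between the side boards (within 14 mm of mid-width): strip_a's lower edge within 5 mm of the lower pencil lines, strip_b's within 5 mm of the upper ones, along the slope; each square to the roof within 0.055 rad, its centre 5 to 13 mm off the deck (x of strip_a in the frame of line1 between -0.035 and -0.025 m and z of strip_a in the frame of line1 between 0.005 and 0.013 m and angle between the y axis of each of strip_a, strip_b and the y axis of roof, either way round below 0.055 rad and x of strip_b in the frame of line2 between -0.035 and -0.025 m and z of strip_b in the frame of line2 between 0.005 and 0.013 m and linear speed of each of strip_a, strip_b below 0.02 m/s and y of strip_a in the frame of line1 between -0.014 and 0.014 m and y of strip_b in the frame of line2 between -0.014 and 0.014 m); the robot touches nothing.
It fails at once if strip_a is lifted off the roof (centre over 30 mm off the deck) (z of strip_a in the frame of line1 above 0.03 m).
It fails at once if strip_b is dropped or thrown (faster than 0.6 m/s with no finger on it, a fall of about 18 mm) (linear speed of strip_b above 0.6 m/s and contact force between strip_b and the fingers below 0.01 N).
It fails at once if the glue bottle is moved over 25 mm (distance of glue from where it was at the start of the episode above 0.025 m).
It fails at once if the hammer is moved over 25 mm (distance of hammer from where it was at the start of the episode above 0.025 m).
It fails at once if the sanding block is moved over 25 mm (distance of sander from where it was at the start of the episode above 0.025 m).
It also fails if it takes over 72 s, if anything falls off the work surface, if the arm or the gripper's body presses on something with over 40 N, if the wrist force passes 120 N, or if a joint passes its speed limit or range.

### The arm

A 7-joint arm with a two-finger parallel gripper is mounted at the origin on the work surface. World frame = base frame: x ahead of the robot, y to its left, z up, the work surface at z = 0. Lengths are in m, angles in rad, forces in N, time in s.
With the tool pointing down it reaches from about 0.4 to 0.875 m from the base axis. Payload 19.3 kg.
Tool frame: the origin (TCP) lies at the very end of the fingers, on their centre line; the grasp point (between the pads) lies 19 mm behind it; z points along the fingers, y is the direction in which the jaws open and shut (so a half turn about z gives the same grasp; the last joint's range is limited). The gripper opens to 85 mm and grips with 20 to 120 N. Pads are 22 mm wide; open, the fingers measure 114 mm over their backs; the gripper's body (76 mm by 85 mm) begins 54 mm behind the grasp point. The pads swing forward as they close: fully open they stand 13 mm farther back than shut.
Start: joints at [1.139, 0.521, -0.036, 1.599, 0.021, 1.021, -0.113], TCP at [0.221, -0.585, 0.231] pointing down, gripper open.
Joint ranges: [-2.91, 2.91], [-0.3, 2.13], [-1.5, 1.42], [0.17, 2.43], [-1.26, 4.41], [0.16, 1.93], [-2.52, 2.52]. Speed limits (rad/s): [1.89, 1.89, 2.39, 2.39, 3.01, 3.01, 3.01].

### API

Orientations are given as [roll, pitch, yaw] about the fixed x, y, z axes, in that order (R = Rz(yaw) Ry(pitch) Rx(roll)).
In Python, from workcell import bot, viewer gives the robot as it stands.
- The arm moves only by the shell command python3 -m creep 'ROWS' [FORCE]. ROWS is JSON, a list of rows, each an object of numbers: "rx", "ry", "rz": the turn, a rotation vector about the tool's x, y, z in degrees; "tx", "ty", "tz": the shift along the tool's x, y, z in mm; "hand": the closure, from -1 (fully open) to 1 (shut), so that 0 is half open. In form: [{"rx": .., "ry": .., "rz": .., "tx": .., "ty": .., "tz": .., "hand": ..}, ...]. A call has 1 to 8 rows; each row is the pose to reach, as a shift and turn from the pose commanded when the call began, along the tool's axes at that moment; what a row does not reach only later rows make up. A row lasts 1/10 s, in which the tool goes at most 50 mm and 8.59 degrees, less where a joint would pass 70% of its speed; a pose out of reach is approached as far as the arm can. A call with a gripper value outside its range is refused whole. The fingers move at their own pace and stop on an object; FORCE is the grip in N (left out, the last holds). Time passes only in rows, so rows that repeat a pose let the fingers close. It gives the time, the measured TCP pose, the force and the opening at its end, in the units of the state.
- bot.observe(): the state, without advancing time (a new reading comes with each control period).
- viewer.grab_frame(name): name is "scene" or "top"; returns a dict with "pixels" (480x640x3 uint8, blue, green, red), "vertical_fov" (degrees; the focal length in pixels is half the picture's height over the tangent of half this angle, whatever the lens; pixels are square), "cx", "cy" (the principal point, pixels), "rvec" (rotation vector, rad) and "tvec" (3), from world to camera coordinates, as OpenCV has them. Camera axes: x right, y down, z forward; pixel columns grow to the right and rows downward; lengths in m; the calibration is good to about 2 mm. A picture is of the moment at which its call begins. There is no depth.
- bot.job_done(): hands the job in, once; it reports no verdict.
Trained networks look in a picture, given as the dict that the camera call returned (one of the last four; its "shot" number tells which), for a name from the list of things; names that differ only in an ending like _2 or _b are one class to them, and where a whole thing is asked for, a point or a joint stands for the part that bears it (a point fixed in the world has none). Each returns a list of dicts, best first, with "score" (0 to 1); they miss things now and then, are a little off and sometimes report something else, mostly with a low value. They report only what shows in the picture. A call takes as long as a camera call. They do not tell look-alikes from the thing itself.
- viewer.outline_of(target, picture): "mask" (480x640 bool, what is visible of it) and "bbox" ([left, top, right, bottom] in pixels, round what is visible of it).
The state is a dict: "clock": time; "qpos": joint angles; "qd": joint speeds; "joint_efforts": joint torques, N m; "position": TCP position; "tool_rot": TCP orientation; "force": force on the tool from outside, world axes, zero at the start; "moment": the same for the moment, N m; "grip_width": finger opening in m.
Only numpy, scipy, OpenCV 4.12 (cv2) and the standard library are available. Lean on these libraries where they do the work, as an engineer would, in place of code of your own. Each camera call takes 0.05 s, during which the arm holds its last target.

## Working session

There is one attempt and no reset: what is moved stays moved. The work goes in short steps, Python scripts to look and compute and a shell command to move; the robot and the scene stay as the last step left them, time stands still between calls to the robot, and variables do not carry over. Pictures are saved under pics/ and viewed, and the job is handed in when it is done.

```bash
ls; mkdir -p pics
python3 - <<'E'
from workcell import bot, viewer
import cv2
s=bot.observe()
print(s)
for n in("scene","top"):
    p=viewer.grab_frame(n); cv2.imwrite(f"pics/{n}0.png",p["pixels"])
    print(n,{k:v for k,v in p.items() if k!="pixels"})
E
```

```text
pics
{'clock': 0.0, 'qpos': array([ 1.13876649,  0.52204373, -0.03634958,  1.60001399,  0.02122244,
        1.021102  , -0.11282345]), 'qd': array([-0.0012729 ,  0.00118805,  0.00065686, -0.00099083,  0.00051057,
       -0.00144328,  0.00041618]), 'joint_efforts': array([ 1.08850942e-03, -9.27101398e+01,  1.98025681e+00, -3.69931018e+01,
        1.77805644e-02,  8.02650873e-03, -2.86170426e-06]), 'position': array([ 0.22108932, -0.58421805,  0.23070483]), 'tool_rot': array([-3.14041502e+00,  9.29156656e-05,  3.61827533e-01]), 'force': array([0.16677535, 0.14126549, 0.45061008]), 'moment': array([ 0.01649508, -0.08132895,  0.06174157]), 'grip_width': 0.08541687288455105}
scene {'vertical_fov': 51.89633653555499, 'cx': 315.6449030717368, 'cy': 245.26921609541438, 'rvec': array([ 2.32832269,  0.8730421 , -0.30825628]), 'tvec': array([-0.36488414, -0.30442752,  1.51187089]), 'shot': 1}
top {'vertical_fov': 55.44995577324527, 'cx': 325.47579197879287, 'cy': 239.21444108076824, 'rvec': array([ 2.13334427, -2.13032637,  0.19446838]), 'tvec': array([-0.10034328,  0.57862018,  0.95204895]), 'shot': 2}
```

View pics/scene0.png

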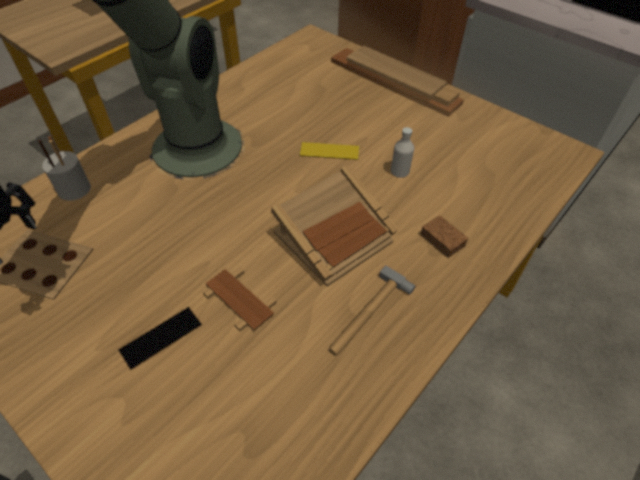

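View pics/top0.png

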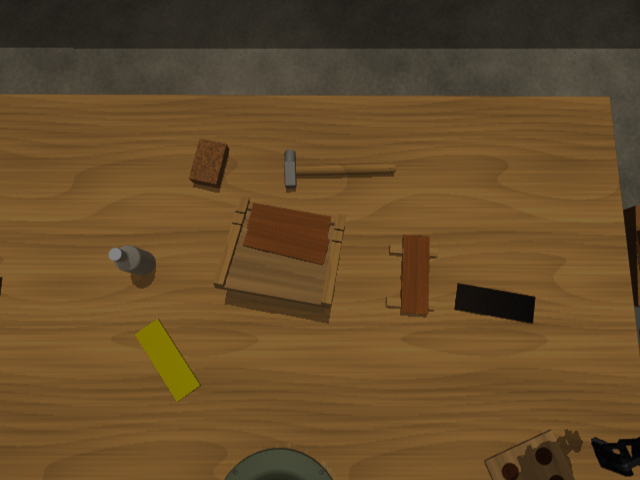

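The top view shows the roof at (285,258), with the brown strip on rests at (415,275). The look-alikes are the black one at (495,303) and the yellow one at (167,360). The brown strip is the only one on wooden rests, so it is strip_b. I'll confirm this in enlarged crops.

Run:
```python
import cv2
a=cv2.imread("pics/top0.png")
def g(im): 
    return cv2.convertScaleAbs(im,alpha=1.8,beta=15)
cv2.imwrite("pics/c1.png",g(cv2.resize(a[190:330,200:360],None,fx=5,fy=5,interpolation=cv2.INTER_CUBIC))[:600,:800])
cv2.imwrite("pics/c2.png",g(cv2.resize(a[220:330,370:550],None,fx=4.4,fy=4.4,interpolation=cv2.INTER_CUBIC)))
a=cv2.imread("pics/scene0.png")
cv2.imwrite("pics/c3.png",g(cv2.resize(a[160:290,260:420],None,fx=5,fy=5,interpolation=cv2.INTER_CUBIC))[:600,:800])
```

```text
(no output)
```

View pics/c1.png

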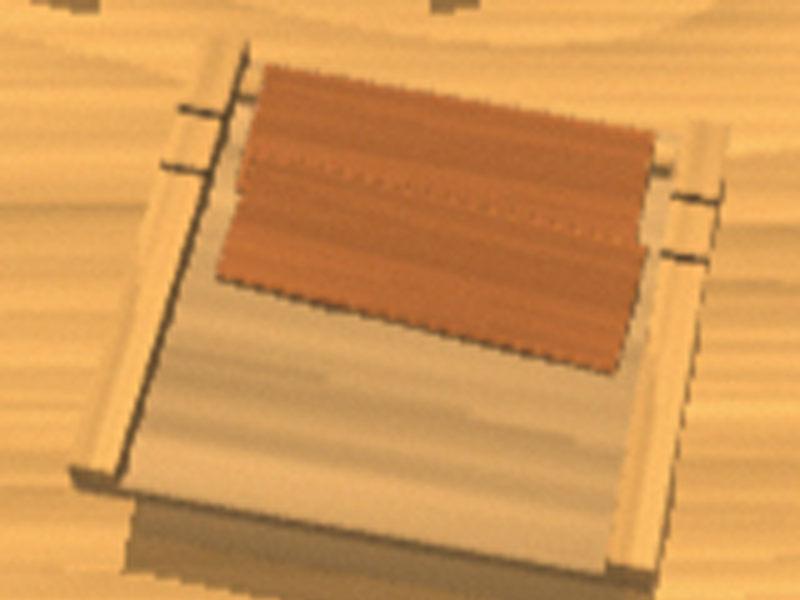

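View pics/c2.png

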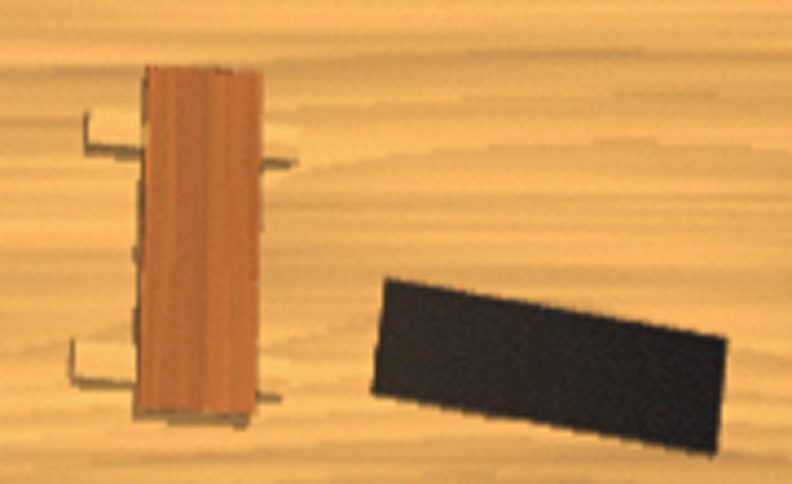

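View pics/c3.png

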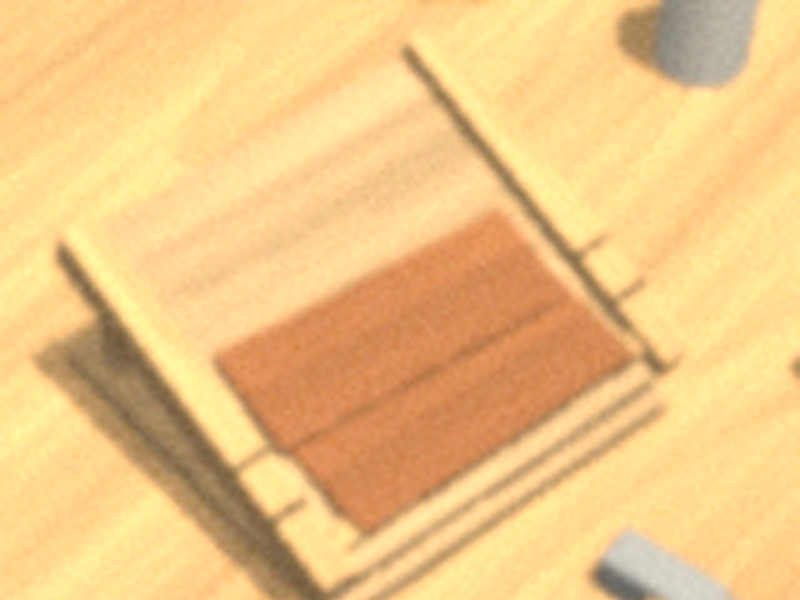

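Crop check: the brown strip at (415,275) lies on two battens and matches the size and colour of strip_a, so it is strip_b. The black piece at (495,303) and the yellow one at (167,360) lie on the bare bench and aren't part of the job. In the roof crop the pencil lines, deck edge and strip_a corners are clear. Next I'll fit the poses.

```bash
cat > h.py <<'E'
import numpy as np, cv2
from scipy.spatial.transform import Rotation as Ro
from scipy.optimize import least_squares
TH=np.radians(20)
CAM={"scene":dict(f=51.89633653555499,c=(315.6449030717368,245.26921609541438),r=[2.32832269,0.8730421,-0.30825628],t=[-0.36488414,-0.30442752,1.51187089]),
"top":dict(f=55.44995577324527,c=(325.47579197879287,239.21444108076824),r=[2.13334427,-2.13032637,0.19446838],t=[-0.10034328,0.57862018,0.95204895])}
def proj(cam,P):
    c=CAM[cam];f=240/np.tan(np.radians(c['f'])/2)
    K=np.array([[f,0,c['c'][0]],[0,f,c['c'][1]],[0,0,1]])
    return cv2.projectPoints(np.asarray(P,float).reshape(-1,1,3),np.array(c['r']),np.array(c['t']),K,None)[0].reshape(-1,2)
def roofT(p): # x,y,yaw
    R=Ro.from_euler('z',p[2])*Ro.from_euler('y',TH)
    return R,np.array([p[0],p[1],.075])
def roof2w(p,P):
    R,t=roofT(p); return R.apply(np.asarray(P,float))+t
def unc(pts,s,o): return (np.array(pts,float)+.5)/s-.5+np.array(o)
E
cat > fit.py <<'E'
from h import *
o=(200,190)
t3=[[43.8,120,14],[43.8,100,14],[73.8,120,14],[73.8,100,14],[73.8,-100,14],[73.8,-120,14],[43.8,-100,14],[43.8,-120,14],[-100,120,14],[-100,-120,14],[-100,-100,14]]
t2=unc([(162,165),(207,172),(180,107),(222,115),(672,196),(718,201),(660,255),(708,261),(72,468),(657,571),(608,567)],5,o)
s3=[[-100,120,14],[-100,-120,14],[43.8,-100,14],[43.8,-120,14],[73.8,-100,14],[73.8,-120,14],[43.8,100,14],[43.8,120,14],[73.8,100,14],[73.8,120,14]]
s2=unc([(407,45),(62,240),(279,445),(236,468),(305,500),(270,522),(578,262),(606,237),(620,297),(645,281)],5,(260,160))
s2=s2[1:];s3=s3[1:]
t3=np.array(t3)/1e3;s3=np.array(s3)/1e3
def res(p,which="both"):
    a=(proj("top",roof2w(p,t3))-t2);b=(proj("scene",roof2w(p,s3))-s2)
    return np.concatenate([a.ravel()] if which=="top" else [b.ravel()] if which=="scene" else [a.ravel(),b.ravel()])
for w in("top","scene","both"):
    r=least_squares(res,[.55,0,.2],args=(w,),loss='soft_l1');print(w,r.x,np.degrees(r.x[2]),np.round(res(r.x,w).reshape(-1,2),1).tolist())
rp=r.x; rp=least_squares(res,rp,args=("both",)).x
np.save("roof.npy",rp)
# strip a: roof x,y of centre, yaw ; tilt 8deg
at=unc([(218,277),(614,374),(238,192),(645,245)],5,o)
as_=unc([(218,357),(497,208),(288,450),(570,296)],5,(260,160))
def strip(q,tilt):
    c=np.array([[-30,88,3],[-30,-88,3],[30,88,3],[30,-88,3]])/1e3
    R=Ro.from_euler('z',q[2])*Ro.from_euler('y',-tilt)
    # upper bottom edge on deck: centre z
    z=.03*np.sin(tilt)+.003*np.cos(tilt)
    return R.apply(c)+[q[0],q[1],z]
def ra(q,w,tilt=np.radians(8)):
    P=roof2w(rp,strip(q,tilt)); 
    a=proj("top",P)-at; Ps=P[[1,0,3,2]]; b=proj("scene",Ps)-as_
    return {"top":a,"scene":b,"both":np.r_[a,b]}[w].ravel()
for w in("top","scene","both"):
    r=least_squares(ra,[.03,0,0],args=(w,));print("A",w,r.x*[1e3,1e3,57.3],np.round(r.fun.reshape(-1,2),1).tolist())
bt=unc([(148,66),(263,70),(253,414),(137,411)],4.4,(370,220))
def rb(q):
    c=np.array([[30,88],[-30,88],[-30,-88],[30,-88]])/1e3
    cc,s=np.cos(q[2]),np.sin(q[2])
    P=np.c_[c@np.array([[cc,s],[-s,cc]])+q[:2],np.full(4,.020)]
    return (proj("top",P)-bt).ravel()
r=least_squares(rb,[.5,-.3,-1.57]);print("B",r.x,np.round(r.fun.reshape(-1,2),1).tolist())
E
python3 fit.py
```

```text
top [ 0.54445608 -0.00734766 -0.17370592] -9.952616271005466 [[-0.2, 0.2], [-0.1, 0.4], [-0.2, 0.4], [0.4, 0.4], [0.3, -0.2], [0.1, 0.4], [0.6, -0.2], [0.1, 0.2], [-1.1, -0.6], [-0.1, -0.1], [-0.1, -1.1]]
scene [ 0.5480327  -0.00629361 -0.17493897] -10.023264396415161 [[-0.2, -1.1], [-1.9, 0.9], [0.1, 0.5], [0.5, -0.1], [0.8, -0.2], [0.3, -1.5], [0.4, -0.1], [-0.8, 0.7], [-0.1, 0.2]]
both [ 0.54563335 -0.00693641 -0.17307045] -9.916206309654136 [[-0.4, -0.3], [-0.3, -0.1], [-0.3, -0.1], [0.2, -0.1], [0.1, -0.7], [-0.1, -0.2], [0.4, -0.8], [-0.1, -0.4], [-1.3, -1.1], [-0.2, -0.8], [-0.3, -1.7], [-1.2, -1.4], [-2.7, 0.5], [-0.8, 0.1], [-0.4, -0.4], [-0.0, -0.6], [-0.7, -1.9], [-0.5, -0.5], [-1.7, 0.3], [-1.0, -0.2]]
A top [16.94989525 -3.63517295 -0.87576064] [[-1.8, 4.0], [0.8, 0.1], [1.2, -4.4], [-0.2, -0.0]]
A scene [26.50385124 -2.99631133 -3.23184589] [[-0.5, 0.1], [0.5, -0.0], [-0.2, 0.3], [0.3, -0.4]]
A both [21.55545593 -2.98924576 -1.93509007] [[-1.6, 1.4], [0.5, -1.2], [1.9, -6.8], [-0.1, -1.2], [-1.5, -0.7], [-1.4, -2.0], [-0.7, -0.8], [-1.2, -2.7]]
B [ 0.5067628  -0.30061386 -1.63018058] [[26.1, 1.1], [-26.4, -1.4], [-26.6, -1.3], [26.9, 1.0]]
```

```bash
sed -i 's/(238,192),(645,245)\]/(243,153),(642,243)]/; s/\[\[30,88\],\[-30,88\],\[-30,-88\],\[30,-88\]\]/[[-30,88],[30,88],[30,-88],[-30,-88]]/' fit.py
sed -i 's/rp=r.x; rp=.*/rp=r.x/' fit.py
sed -i 's/return {"top":a/if w=="both": pass\n    return {"top":a/' fit.py
python3 fit.py | grep -v "^both\|^top\|^scene"
python3 - <<'E'
from workcell import bot, viewer
import cv2,numpy as np
p=viewer.grab_frame("top"); 
for t in("strip_a","roof","rests"):
    for d in viewer.outline_of(t,p): print(t,d['score'],d['bbox'],cv2.minAreaRect(np.argwhere(d['mask'])[:,::-1].astype(np.float32)))
E
```

```text
A top [21.91456718 -2.60350584 -3.24812804] [[-1.7, 0.4], [-0.2, -0.6], [1.4, 0.2], [0.5, -0.1]]
A scene [26.62991292 -2.85289725 -3.21241102] [[-0.5, 0.1], [0.5, -0.0], [-0.2, 0.3], [0.3, -0.4]]
A both [24.19517781 -2.52058738 -3.20060219] [[-1.5, -0.5], [0.0, -1.6], [1.6, -0.7], [0.7, -1.0], [-1.0, -0.7], [-0.0, -0.8], [-0.7, -0.6], [-0.2, -1.3]]
B [ 0.50645845 -0.300604   -1.63104901] [[-0.3, -0.3], [-0.0, 0.4], [0.5, 0.5], [-0.3, -0.5]]
strip_a 0.92 [243.2, 220.2, 330.3, 265.2] ((286.4706115722656, 242.11766052246094), (82.46211242675781, 27.649057388305664), 14.03624439239502)
strip_a 0.91 [402.3, 236.4, 428.0, 313.1] ((414.5, 273.5), (79.0, 27.0), 90.0)
strip_a 0.88 [133.8, 319.9, 197.9, 400.8] ((167.08990478515625, 359.9438171386719), (81.61984252929688, 30.10394287109375), 57.9946174621582)
strip_a 0.85 [455.5, 283.2, 534.9, 327.9] ((494.7432861328125, 302.9546813964844), (80.23089599609375, 26.647085189819336), 10.007979393005371)
roof 0.74 [213.3, 196.9, 350.5, 315.8] ((279.236572265625, 254.72470092773438), (119.57144165039062, 101.02192687988281), 9.841131210327148)
rests 0.7 [386.4, 242.5, 437.2, 307.4] ((411.93408203125, 276.46942138671875), (49.36036682128906, 61.01902389526367), 3.094058036804199)
```

```bash
cat >> h.py <<'E'
def state():
    from workcell import bot
    return bot.observe()
def rows(pt,R,s=None):
    s=s or state(); R0=Ro.from_euler('xyz',s['tool_rot'])
    t=R0.inv().apply(np.asarray(pt)-s['position'])*1e3
    v=np.degrees((R0.inv()*R).as_rotvec())
    print("t",np.round(t,1),"r",np.round(v,2),"| rows",np.ceil(max(np.linalg.norm(t)/50,np.linalg.norm(v)/8.59)))
def toolR(rp,az,tilt): 
    # tool x at azimuth rp yaw+az (in roof plane dir), tilt= slope about roof y
    return Ro.from_euler('z',rp[2])*Ro.from_euler('y',tilt)*Ro.from_euler('z',az)*Ro.from_euler('x',np.pi)
def inroof(rp,s=None):
    s=s or state(); R,t=roofT(rp); R0=Ro.from_euler('xyz',s['tool_rot'])
    print("roof pos",np.round(R.inv().apply(s['position']-t)*1e3,1),"tool axes in roof\n",np.round((R.inv()*R0).as_matrix(),3), "F",np.round(s['force'],1),"w",s['grip_width'],"clk",s['clock'],"q",np.round(s['qpos'],2))
E
python3 - <<'E'
from h import *
rp=np.load("roof.npy");print(rp)
rows(roof2w(rp,[-.045,0,.07]),toolR(rp,0,TH))
E
```

```text
[ 0.54563335 -0.00693641 -0.17307045]
t [ 492.1 -434.6   75.1] r [  5.33 -19.51  30.33] | rows 14.0
```

```bash
python3 -m creep '[{"tx":246,"ty":-217,"tz":0,"rx":2.6,"ry":-9.7,"rz":15},{"tx":246,"ty":-217,"tz":0,"rx":2.6,"ry":-9.7,"rz":15},{"tx":246,"ty":-217,"tz":0,"rx":2.6,"ry":-9.7,"rz":15},{"tx":246,"ty":-217,"tz":0,"rx":2.6,"ry":-9.7,"rz":15},{"tx":246,"ty":-217,"tz":0,"rx":2.6,"ry":-9.7,"rz":15},{"tx":246,"ty":-217,"tz":0,"rx":2.6,"ry":-9.7,"rz":15},{"tx":246,"ty":-217,"tz":0,"rx":2.6,"ry":-9.7,"rz":15},{"tx":246,"ty":-217,"tz":0,"rx":2.6,"ry":-9.7,"rz":15}]' 20
python3 - <<'E'
from h import *
rp=np.load("roof.npy")
rows(roof2w(rp,[-.045,0,.07]),toolR(rp,0,TH)); inroof(rp)
E
```

```text
t [ 492.1 -434.6   75.1] r [  5.33 -19.51  30.33] | rows 14.0
roof pos [-260.3 -624.8   71.4] tool axes in roof
 [[ 0.808  0.479  0.342]
 [ 0.51  -0.86   0.   ]
 [ 0.294  0.174 -0.94 ]] F [-0.   0.8 -0.3] w 0.08538462524787374 clk 0.3 q [ 1.14  0.52 -0.04  1.6   0.02  1.02 -0.11]schema error: expected keys rx, ry, rz, tx, ty, tz, hand
```

Every row needs all the keys.

```bash
python3 -m creep '[{"tx":246,"ty":-217,"tz":0,"rx":2.6,"ry":-9.7,"rz":15,"hand":-1},{"tx":246,"ty":-217,"tz":0,"rx":2.6,"ry":-9.7,"rz":15,"hand":-1},{"tx":246,"ty":-217,"tz":0,"rx":2.6,"ry":-9.7,"rz":15,"hand":-1},{"tx":246,"ty":-217,"tz":0,"rx":2.6,"ry":-9.7,"rz":15,"hand":-1},{"tx":246,"ty":-217,"tz":0,"rx":2.6,"ry":-9.7,"rz":15,"hand":-1},{"tx":246,"ty":-217,"tz":0,"rx":2.6,"ry":-9.7,"rz":15,"hand":-1},{"tx":246,"ty":-217,"tz":0,"rx":2.6,"ry":-9.7,"rz":15,"hand":-1},{"tx":246,"ty":-217,"tz":0,"rx":2.6,"ry":-9.7,"rz":15,"hand":-1}]' 20
python3 - <<'E'
from h import *
rp=np.load("roof.npy")
rows(roof2w(rp,[-.045,0,.07]),toolR(rp,0,TH)); inroof(rp)
E
```

```text
clock: 1.1
position: [0.3774, -0.2897, 0.2314]
tool_rot: [-3.117, 0.172, 0.109]
force: [-0.1, -1.4, -0.0]
grip_width: 0.0851
t [ 190.5 -266.8   49.9] r [ 2.76 -9.9  15.74] | rows 7.0
roof pos [-163.5 -307.5  106.9] tool axes in roof
 [[ 0.948  0.266  0.176]
 [ 0.274 -0.961 -0.024]
 [ 0.163  0.071 -0.984]] F [-0.1 -1.4 -0. ] w 0.08505703608765913 clk 1.1 q [ 0.5   0.37 -0.03  1.87  0.1   1.06 -1.04]
```

```bash
python3 -m creep '[{"tx":48,"ty":-67,"tz":12,"rx":2.8,"ry":-9.9,"rz":15.7,"hand":-1},{"tx":95,"ty":-134,"tz":25,"rx":2.8,"ry":-9.9,"rz":15.7,"hand":-1},{"tx":190,"ty":-267,"tz":50,"rx":2.8,"ry":-9.9,"rz":15.7,"hand":-1},{"tx":190,"ty":-267,"tz":50,"rx":2.8,"ry":-9.9,"rz":15.7,"hand":-1},{"tx":190,"ty":-267,"tz":50,"rx":2.8,"ry":-9.9,"rz":15.7,"hand":-1},{"tx":190,"ty":-267,"tz":50,"rx":2.8,"ry":-9.9,"rz":15.7,"hand":-1},{"tx":190,"ty":-267,"tz":50,"rx":2.8,"ry":-9.9,"rz":15.7,"hand":-1},{"tx":190,"ty":-267,"tz":50,"rx":2.8,"ry":-9.9,"rz":15.7,"hand":-1}]' 20
python3 - <<'E'
from h import *
from workcell import viewer
rp=np.load("roof.npy")
rows(roof2w(rp,[-.045,0,.07]),toolR(rp,0,TH)); inroof(rp)
for n,o in(("top",(200,190)),("scene",(240,120))):
    p=viewer.grab_frame(n)['pixels'].copy()
    for t in [[-.1,.12,.014],[-.1,-.12,.014],[.0738,.12,.014],[.0738,-.12,.014],[.115,.12,.014]]:
        u=proj(n,roof2w(rp,t))[0];cv2.circle(p,tuple(np.round(u*16).astype(int).tolist()),12,(0,255,0),1,shift=4)
    u=proj(n,state()['position'])[0];cv2.circle(p,tuple(np.round(u*16).astype(int).tolist()),24,(255,0,255),1,shift=4)
    c=p[o[1]:o[1]+150,o[0]:o[0]+200];cv2.imwrite(f"pics/h_{n}.png",cv2.convertScaleAbs(cv2.resize(c,None,fx=4,fy=4,interpolation=cv2.INTER_CUBIC),alpha=1.8,beta=15))
E
```

```text
clock: 1.9
position: [0.527, -0.0049, 0.154]
tool_rot: [-3.14, 0.352, -0.174]
force: [-0.3, -0.4, 0.3]
grip_width: 0.0855
t [-0.4 -1.2 -2.2] r [-0.08  0.15 -0.04] | rows 1.0
roof pos [-44.6  -1.2  67.8] tool axes in roof
 [[ 1.    -0.001 -0.003]
 [-0.001 -1.     0.001]
 [-0.003 -0.001 -1.   ]] F [-0.3 -0.4  0.3] w 0.08550971787792255 clk 1.9 q [ 0.01  0.65 -0.09  1.64 -0.03  1.19 -1.8 ]
```

View pics/h_top.png

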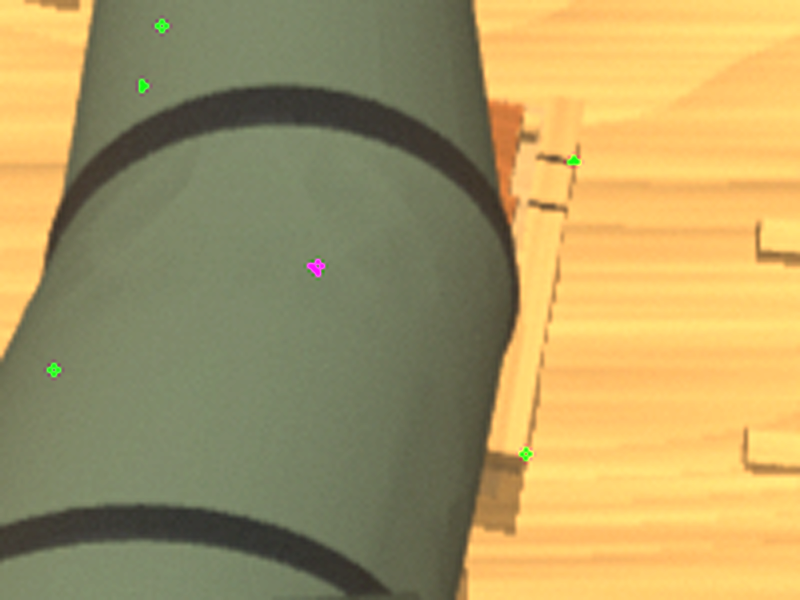

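View pics/h_scene.png

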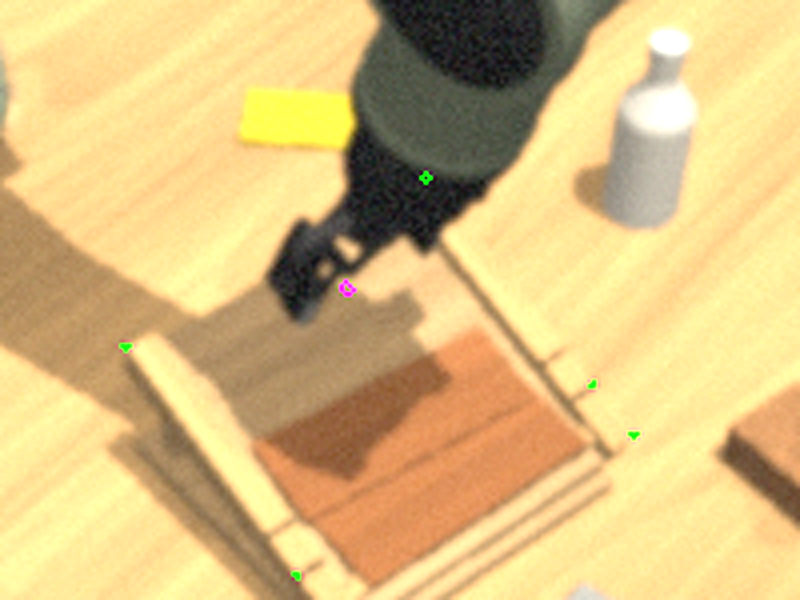

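Scene view: the open gripper hangs over the bare deck above strip_a, and the projected roof corners fall within 1–2 px of the real ones. The top view is hidden by the arm. I'll descend until I touch the deck.

```bash
python3 -m creep '[{"tx":0,"ty":0,"tz":30,"rx":0,"ry":0,"rz":0,"hand":-1},{"tx":0,"ty":0,"tz":55,"rx":0,"ry":0,"rz":0,"hand":-1},{"tx":0,"ty":0,"tz":66,"rx":0,"ry":0,"rz":0,"hand":-1},{"tx":0,"ty":0,"tz":70,"rx":0,"ry":0,"rz":0,"hand":-1},{"tx":0,"ty":0,"tz":70,"rx":0,"ry":0,"rz":0,"hand":-1},{"tx":0,"ty":0,"tz":70,"rx":0,"ry":0,"rz":0,"hand":-1}]' 20
python3 - <<'E'
from h import *
inroof(np.load("roof.npy"))
E
python3 -m creep '[{"tx":0,"ty":0,"tz":2,"rx":0,"ry":0,"rz":0,"hand":-1},{"tx":0,"ty":0,"tz":4,"rx":0,"ry":0,"rz":0,"hand":-1},{"tx":0,"ty":0,"tz":4,"rx":0,"ry":0,"rz":0,"hand":-1}]' 20
python3 - <<'E'
from h import *
inroof(np.load("roof.npy"))
E
```

```text
clock: 2.6
position: [0.5032, -0.0058, 0.0904]
tool_rot: [3.141, 0.349, -0.181]
force: [0.7, 0.3, -0.2]
grip_width: 0.0858
roof pos [-44.8  -6.1   0.1] tool axes in roof
 [[ 1.    -0.007  0.   ]
 [-0.007 -1.     0.002]
 [ 0.    -0.002 -1.   ]] F [ 0.7  0.3 -0.2] w 0.08577575703608104 clk 2.6 q [ 0.01  0.71 -0.09  1.74 -0.03  1.03 -1.8 ]
clock: 2.9
position: [0.501, -0.0052, 0.0858]
tool_rot: [3.14, 0.35, -0.18]
force: [-0.6, 0.1, 0.0]
grip_width: 0.0852
roof pos [-45.3  -5.9  -5. ] tool axes in roof
 [[ 1.    -0.007 -0.001]
 [-0.007 -1.     0.001]
 [-0.001 -0.001 -1.   ]] F [-0.6  0.1  0. ] w 0.08519683440520769 clk 2.9 q [ 0.01  0.71 -0.09  1.75 -0.03  1.02 -1.81]
```

```bash
python3 -m creep '[{"tx":0,"ty":0,"tz":2,"rx":0,"ry":0,"rz":0,"hand":-1},{"tx":0,"ty":0,"tz":3,"rx":0,"ry":0,"rz":0,"hand":-1},{"tx":0,"ty":0,"tz":3,"rx":0,"ry":0,"rz":0,"hand":-1}]' 20
python3 -m creep '[{"tx":0,"ty":0,"tz":1,"rx":0,"ry":0,"rz":0,"hand":-1},{"tx":0,"ty":0,"tz":2,"rx":0,"ry":0,"rz":0,"hand":-1},{"tx":0,"ty":0,"tz":2,"rx":0,"ry":0,"rz":0,"hand":-1}]' 20
python3 - <<'E'
from h import *
inroof(np.load("roof.npy"))
E
```

```text
clock: 3.2
position: [0.4999, -0.005, 0.0829]
tool_rot: [3.14, 0.35, -0.18]
force: [-0.8, -1.1, -0.5]
grip_width: 0.0856
clock: 3.5
position: [0.4993, -0.0049, 0.081]
tool_rot: [3.14, 0.35, -0.18]
force: [-0.5, 0.7, -0.2]
grip_width: 0.0855
roof pos [-45.3  -6.  -10.1] tool axes in roof
 [[ 1.    -0.007 -0.001]
 [-0.007 -1.     0.001]
 [-0.001 -0.001 -1.   ]] F [-0.5  0.7 -0.2] w 0.08548909887692602 clk 3.5 q [ 0.01  0.72 -0.09  1.76 -0.03  1.01 -1.81]
```

```bash
python3 -m creep '[{"tx":0,"ty":0,"tz":1,"rx":0,"ry":0,"rz":0,"hand":-1},{"tx":0,"ty":0,"tz":2,"rx":0,"ry":0,"rz":0,"hand":-1},{"tx":0,"ty":0,"tz":2,"rx":0,"ry":0,"rz":0,"hand":-1}]' 20
python3 - <<'E'
from h import *
inroof(np.load("roof.npy"))
from workcell import viewer
p=viewer.grab_frame("scene")['pixels'];o=(260,150);c=p[o[1]:o[1]+120,o[0]:o[0]+160]
cv2.imwrite(f"pics/d1.png",cv2.convertScaleAbs(cv2.resize(c,None,fx=5,fy=5,interpolation=cv2.INTER_CUBIC),alpha=2,beta=25))
E
```

```text
clock: 3.8
position: [0.4986, -0.0048, 0.0791]
tool_rot: [3.14, 0.35, -0.18]
force: [-0.2, 0.1, 0.0]
grip_width: 0.0853
roof pos [-45.3  -6.  -12.1] tool axes in roof
 [[ 1.    -0.007 -0.001]
 [-0.007 -1.     0.001]
 [-0.001 -0.001 -1.   ]] F [-0.2  0.1  0. ] w 0.08528273205056361 clk 3.8 q [ 0.01  0.72 -0.09  1.76 -0.03  1.01 -1.81]
```

View pics/d1.png

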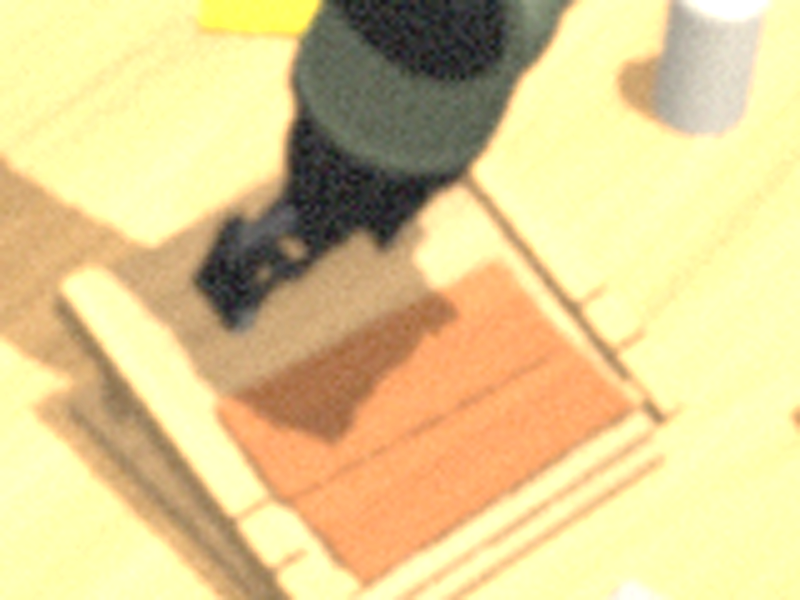

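No contact yet; the finger is visible just above the deck near (235,325). I'll go further down in small steps.

```bash
for i in 1 2; do python3 -m creep '[{"tx":0,"ty":0,"tz":1,"rx":0,"ry":0,"rz":0,"hand":-1},{"tx":0,"ty":0,"tz":1,"rx":0,"ry":0,"rz":0,"hand":-1}]' 20 | grep -E "force|posi"; done
```

```text
position: [0.4983, -0.0047, 0.0782]
force: [0.0, 0.4, -1.1]
position: [0.4983, -0.0047, 0.078]
force: [-0.8, -0.5, 11.4]
```

Run:
```python
from h import *
inroof(np.load("roof.npy"))
```

```text
roof pos [-45.2  -6.  -13.2] tool axes in roof
 [[ 1.    -0.007 -0.001]
 [-0.007 -1.     0.001]
 [-0.001 -0.001 -1.   ]] F [-0.8 -0.5 11.4] w 0.08571061524773736 clk 4.25 q [ 0.01  0.72 -0.09  1.76 -0.03  1.   -1.81]
```

Touched the deck at roof z = -13.2, which is exactly the 13 mm pad setback, so the roof height is confirmed. I'll back off about 2 mm and push.

```bash
python3 -m creep '[{"tx":0,"ty":0,"tz":-2,"rx":0,"ry":0,"rz":0,"hand":-1},{"tx":8,"ty":-5,"tz":-2,"rx":0,"ry":0,"rz":-0.4,"hand":-1},{"tx":16,"ty":-5,"tz":-2,"rx":0,"ry":0,"rz":-0.4,"hand":-1},{"tx":22,"ty":-5,"tz":-2,"rx":0,"ry":0,"rz":-0.4,"hand":-1},{"tx":27,"ty":-5,"tz":-2,"rx":0,"ry":0,"rz":-0.4,"hand":-1},{"tx":32,"ty":-5,"tz":-2,"rx":0,"ry":0,"rz":-0.4,"hand":-1},{"tx":36,"ty":-5,"tz":-2,"rx":0,"ry":0,"rz":-0.4,"hand":-1},{"tx":40,"ty":-5,"tz":-2,"rx":0,"ry":0,"rz":-0.4,"hand":-1}]' 20
python3 - <<'E'
from h import *
inroof(np.load("roof.npy"))
from workcell import viewer
p=viewer.grab_frame("scene")['pixels'];o=(260,150);c=p[o[1]:o[1]+120,o[0]:o[0]+160]
cv2.imwrite(f"pics/d2.png",cv2.convertScaleAbs(cv2.resize(c,None,fx=5,fy=5,interpolation=cv2.INTER_CUBIC),alpha=1.8,beta=15))
E
```

```text
clock: 5.05
position: [0.5368, -0.0067, 0.0654]
tool_rot: [-3.14, 0.35, -0.173]
force: [-0.3, -0.0, 0.8]
grip_width: 0.0855
roof pos [ -4.9  -1.3 -12. ] tool axes in roof
 [[ 1.     0.    -0.001]
 [ 0.    -1.     0.001]
 [-0.001 -0.001 -1.   ]] F [-0.3 -0.   0.8] w 0.0855008229814957 clk 5.05 q [ 0.01  0.78 -0.09  1.65 -0.02  1.05 -1.8 ]
```

View pics/d2.png

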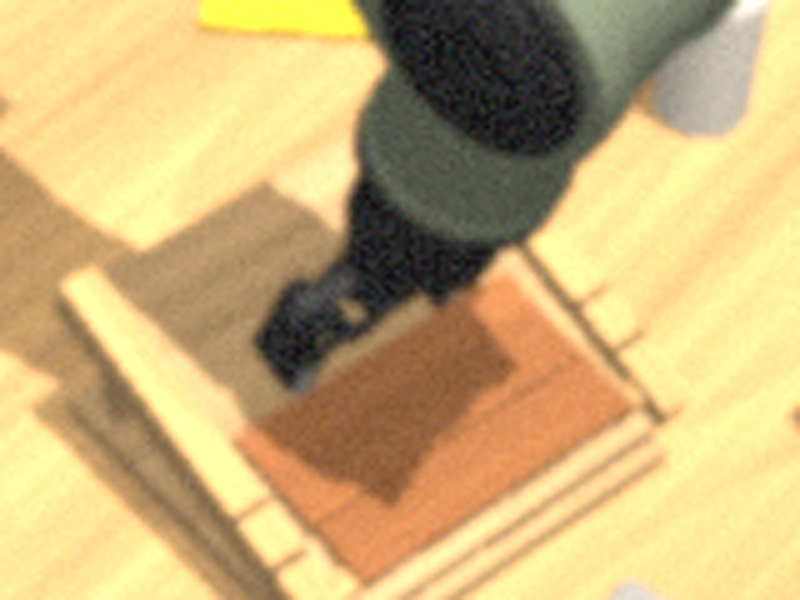

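The strip has squared up against the two fingers. Its lower edge now runs (317,525)–(575,355), a little short of the lower ticks. I'll push the remaining ~8 mm.

```bash
python3 -m creep '[{"tx":3,"ty":0,"tz":0,"rx":0,"ry":0,"rz":0,"hand":-1},{"tx":6,"ty":0,"tz":0,"rx":0,"ry":0,"rz":0,"hand":-1},{"tx":7.5,"ty":0,"tz":0,"rx":0,"ry":0,"rz":0,"hand":-1},{"tx":7.5,"ty":0,"tz":0,"rx":0,"ry":0,"rz":0,"hand":-1}]' 20
python3 - <<'E'
from h import *
inroof(np.load("roof.npy"))
E
python3 -m creep '[{"tx":-10,"ty":0,"tz":0,"rx":0,"ry":0,"rz":0,"hand":-1},{"tx":-30,"ty":0,"tz":-20,"rx":0,"ry":0,"rz":0,"hand":-1},{"tx":-40,"ty":0,"tz":-60,"rx":0,"ry":0,"rz":0,"hand":-1},{"tx":-40,"ty":50,"tz":-90,"rx":0,"ry":0,"rz":0,"hand":-1},{"tx":-40,"ty":100,"tz":-110,"rx":0,"ry":10,"rz":0,"hand":-1},{"tx":-40,"ty":150,"tz":-110,"rx":0,"ry":18,"rz":0,"hand":-1},{"tx":-40,"ty":200,"tz":-110,"rx":0,"ry":20,"rz":0,"hand":-1},{"tx":-40,"ty":250,"tz":-110,"rx":0,"ry":20,"rz":0,"hand":-1}]' 20
python3 - <<'E'
from h import *
inroof(np.load("roof.npy"))
from workcell import viewer
for n,o in(("top",(200,190)),("scene",(260,150))):
    p=viewer.grab_frame(n)['pixels'];cv2.imwrite(f"pics/e_{n}_full.png",p)
    c=p[o[1]:o[1]+120,o[0]:o[0]+160]
    cv2.imwrite(f"pics/e_{n}.png",cv2.convertScaleAbs(cv2.resize(c,None,fx=5,fy=5,interpolation=cv2.INTER_CUBIC),alpha=1.8,beta=15))
E
```

```text
clock: 5.5
position: [0.5436, -0.0078, 0.0629]
tool_rot: [-3.14, 0.35, -0.173]
force: [-1.0, -0.1, -0.3]
grip_width: 0.0855
roof pos [  2.4  -1.2 -12. ] tool axes in roof
 [[ 1.     0.    -0.001]
 [ 0.    -1.     0.001]
 [-0.001 -0.001 -1.   ]] F [-1.  -0.1 -0.3] w 0.08545277455803976 clk 5.5 q [ 0.01  0.8  -0.09  1.63 -0.02  1.05 -1.79]
clock: 6.3
position: [0.5004, -0.2444, 0.1812]
tool_rot: [-3.141, -0.002, -0.173]
force: [1.2, 0.1, 0.1]
grip_width: 0.0854
roof pos [ -39.8 -241.7   98.5] tool axes in roof
 [[ 0.939  0.     0.344]
 [ 0.    -1.     0.   ]
 [ 0.344 -0.    -0.939]] F [1.2 0.1 0.1] w 0.08537002612975715 clk 6.3 q [ 0.38  0.47 -0.04  1.83  0.02  0.83 -1.42]
```

View pics/e_top.png

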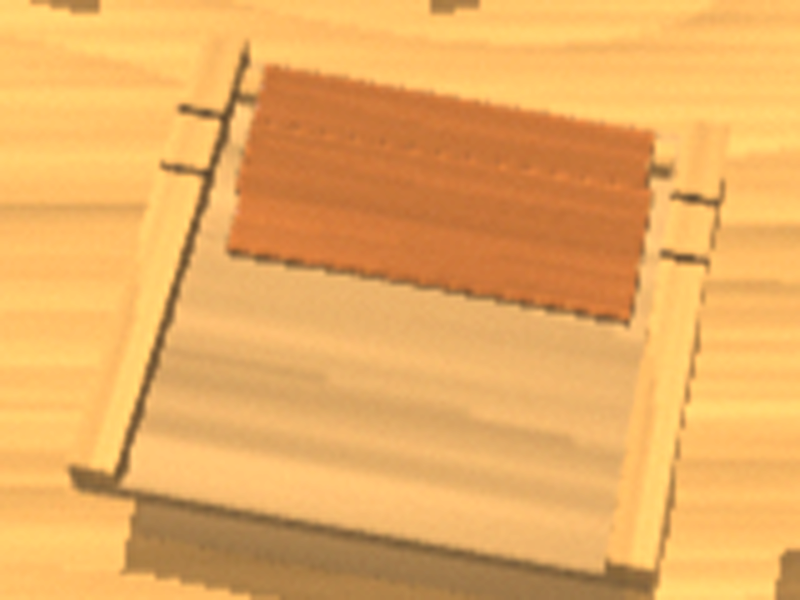

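View pics/e_scene.png

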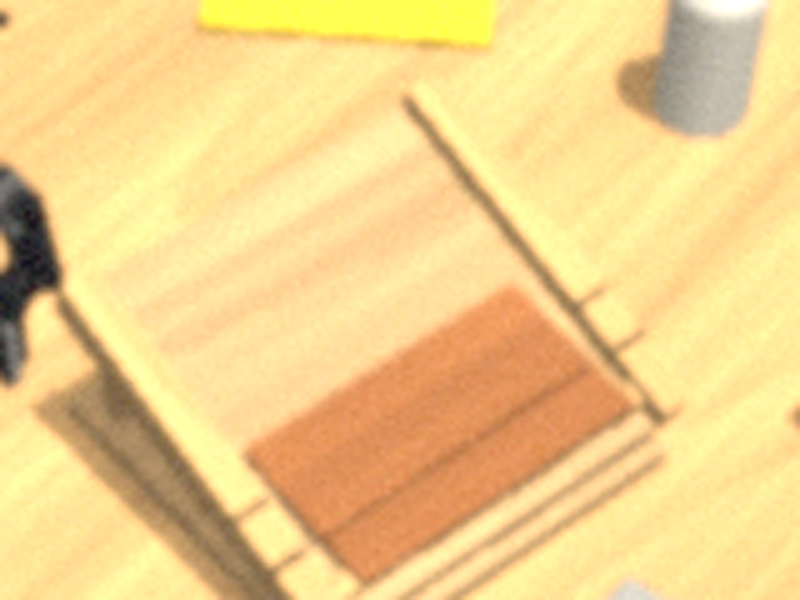

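```bash
cat > fita.py <<'E'
from h import *
rp=np.load("roof.npy")
def strip(q,tilt,zoff=0):
    c=np.array([[-30,88,3],[-30,-88,3],[30,88,3],[30,-88,3]])/1e3
    R=Ro.from_euler('z',q[2])*Ro.from_euler('y',-tilt)
    return R.apply(c)+[q[0],q[1],.03*np.sin(tilt)+.003*np.cos(tilt)+zoff]
def fit(top,sc,tilt=np.radians(11.5)):
    # per-camera roof poses to cancel calibration bias
    rpt=[0.54445608,-0.00734766,-0.17370592]; rps=[0.5480327,-0.00629361,-0.17493897]
    for w,pts,r,idx in(("top",top,rpt,[0,1,2,3]),("scene",sc,rps,[1,0,3,2])):
        if pts is None: continue
        f=lambda q:(proj(w,roof2w(r,strip(q,tilt))[idx])-pts).ravel()
        s=least_squares(f,[.04,0,0]);print(w,np.round(s.x*[1e3,1e3,57.3],2),np.round(s.fun.reshape(-1,2),1).tolist())
E
python3 - <<'E'
from fita import *
fit(unc([(230,250),(630,320),(263,125),(655,188)],5,(200,190)),unc([(247,455),(514,285),(322,540),(592,369)],5,(260,150)))
E
```

```text
top [43.51 -4.59  0.23] [[-0.3, 0.1], [0.7, 0.0], [-0.8, -0.6], [0.3, 0.4]]
scene [46.48 -5.53  0.1 ] [[-0.8, -0.1], [0.3, 0.2], [-0.0, 0.5], [0.6, -0.6]]
```

Strip_a is within tolerance in both cameras: x 43.5 and 46.5 against 43.8, y about -5 mm, yaw about 0.2°. Next is strip_b.

Run:
```python
from h import *
rows([.5065,-.3006,.08],Ro.from_euler('z',-.060)*Ro.from_euler('x',np.pi))
```

```text
t [ 16.3  48.5 100.6] r [ 0.1   0.03 -6.96] | rows 3.0
```

```bash
python3 -m creep '[{"tx":16.3,"ty":48.5,"tz":0,"rx":0,"ry":0,"rz":-6.7,"hand":-0.7},{"tx":16.3,"ty":48.5,"tz":50,"rx":0,"ry":0,"rz":-6.7,"hand":-0.7},{"tx":16.3,"ty":48.5,"tz":100,"rx":0,"ry":0,"rz":-6.7,"hand":-0.7},{"tx":16.3,"ty":48.5,"tz":100,"rx":0,"ry":0,"rz":-6.7,"hand":-0.7},{"tx":16.3,"ty":48.5,"tz":100,"rx":0,"ry":0,"rz":-6.7,"hand":-0.7}]' 20
python3 - <<'E'
from h import *
rows([.5065,-.3006,.08],Ro.from_euler('z',-.060)*Ro.from_euler('x',np.pi))
print(state()['position'],state()['tool_rot'])
from workcell import viewer
for n,o in(("top",(350,180)),("scene",(180,230))):
    p=viewer.grab_frame(n)['pixels']
    c=p[o[1]:o[1]+120,o[0]:o[0]+160]
    cv2.imwrite(f"pics/f_{n}.png",cv2.convertScaleAbs(cv2.resize(c,None,fx=5,fy=5,interpolation=cv2.INTER_CUBIC),alpha=1.8,beta=15))
E
```

```text
clock: 6.9
position: [0.5099, -0.2931, 0.0805]
tool_rot: [-3.14, 0.002, -0.056]
force: [0.1, -0.1, 0.6]
grip_width: 0.0728
t [-3.   7.7  0.5] r [-0.11  0.11  0.24] | rows 1.0
[ 0.50988499 -0.29309789  0.08050222] [-3.13970967e+00  1.99309976e-03 -5.58488070e-02]
```

View pics/f_top.png

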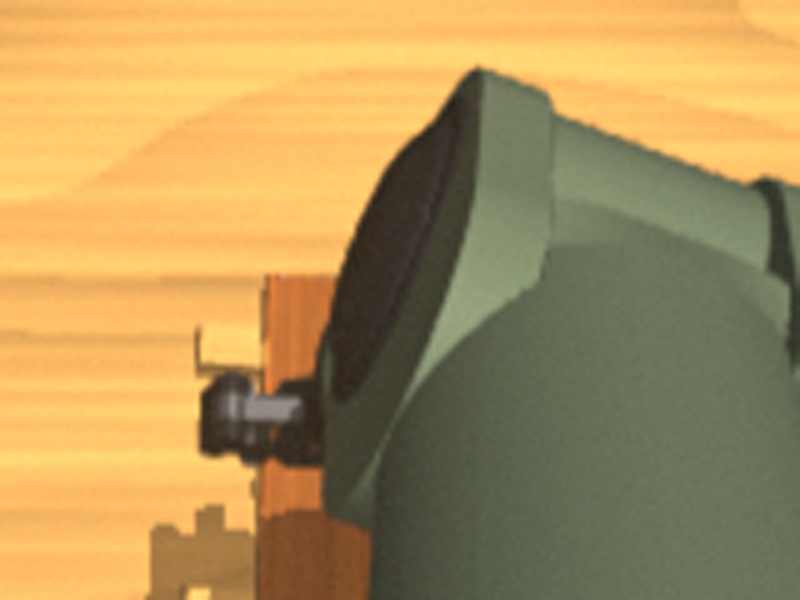

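View pics/f_scene.png

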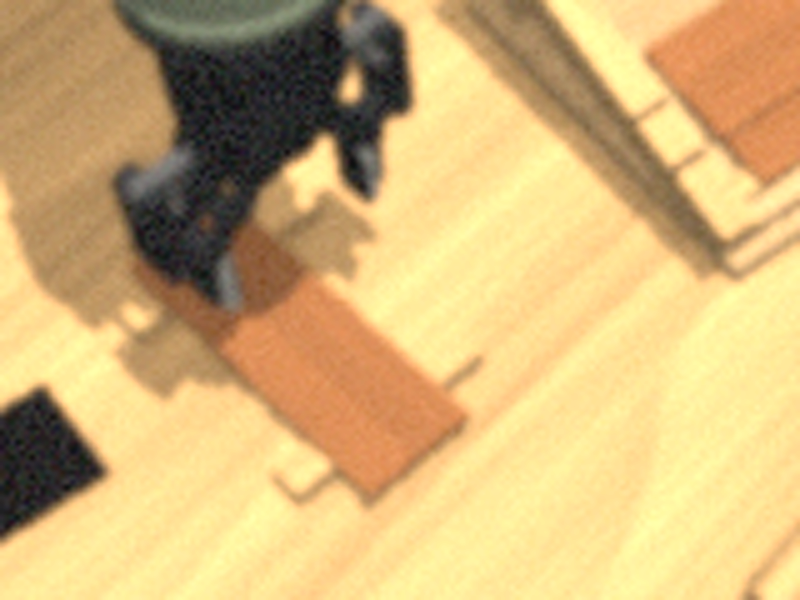

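The gripper hovers over strip_b with its jaws across the width, about 8 mm off in y. I'll correct that and descend.

```bash
python3 -m creep '[{"tx":-3,"ty":7.7,"tz":0,"rx":0,"ry":0,"rz":0.2,"hand":-0.7},{"tx":-3,"ty":7.7,"tz":25,"rx":0,"ry":0,"rz":0.2,"hand":-0.7},{"tx":-3,"ty":7.7,"tz":45,"rx":0,"ry":0,"rz":0.2,"hand":-0.7},{"tx":-3,"ty":7.7,"tz":45,"rx":0,"ry":0,"rz":0.2,"hand":-0.7}]' 20
python3 - <<'E'
from h import *
rows([.5065,-.3006,.036],Ro.from_euler('z',-.060)*Ro.from_euler('x',np.pi))
from workcell import viewer
for n,o in(("scene",(180,230)),):
    p=viewer.grab_frame(n)['pixels']
    c=p[o[1]:o[1]+120,o[0]:o[0]+160]
    cv2.imwrite(f"pics/f2_{n}.png",cv2.convertScaleAbs(cv2.resize(c,None,fx=5,fy=5,interpolation=cv2.INTER_CUBIC),alpha=2.2,beta=25))
E
```

```text
clock: 7.4
position: [0.5059, -0.3012, 0.0341]
tool_rot: [-3.14, 0.002, -0.06]
force: [-0.8, 0.1, -0.1]
grip_width: 0.0726
t [ 0.6 -0.6 -1.9] r [-0.1   0.13  0.  ] | rows 1.0
```

View pics/f2_scene.png

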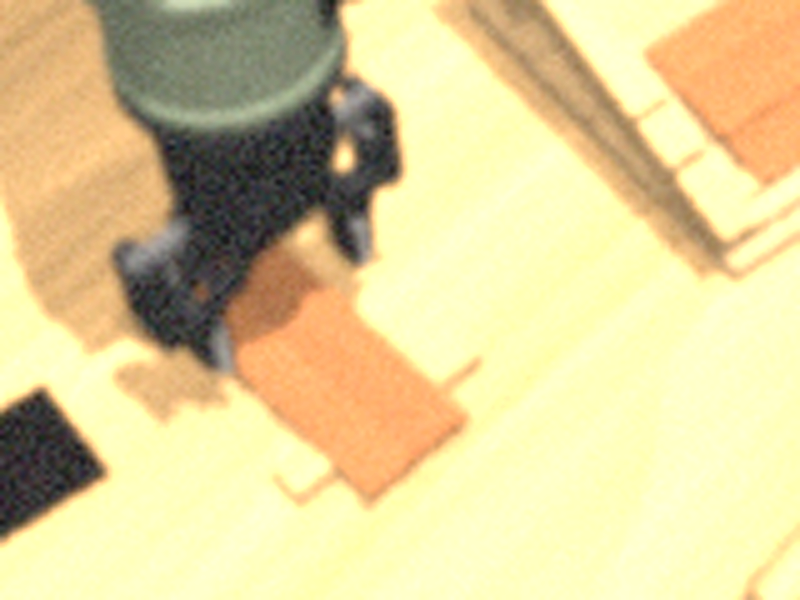

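```bash
python3 -m creep '[{"tx":0.5,"ty":-0.5,"tz":18,"rx":0,"ry":0,"rz":0,"hand":-0.6},{"tx":0.5,"ty":-0.5,"tz":22,"rx":0,"ry":0,"rz":0,"hand":-0.6},{"tx":0.5,"ty":-0.5,"tz":26,"rx":0,"ry":0,"rz":0,"hand":-0.6},{"tx":0.5,"ty":-0.5,"tz":28,"rx":0,"ry":0,"rz":0,"hand":-0.6}]' 20
python3 -m creep '[{"tx":0,"ty":0,"tz":3,"rx":0,"ry":0,"rz":0,"hand":-0.6},{"tx":0,"ty":0,"tz":5,"rx":0,"ry":0,"rz":0,"hand":-0.6},{"tx":0,"ty":0,"tz":5,"rx":0,"ry":0,"rz":0,"hand":-0.6}]' 20|grep -E "pos|for|wid"
```

```text
clock: 7.85
position: [0.5075, -0.3008, 0.0074]
tool_rot: [-3.141, 0.0, -0.06]
force: [-0.3, -0.0, 0.1]
grip_width: 0.0683
position: [0.5071, -0.3005, 0.0015]
force: [0.2, -0.8, -0.2]
grip_width: 0.0679
```

```bash
python3 -m creep '[{"tx":0,"ty":0,"tz":2,"rx":0,"ry":0,"rz":0,"hand":-0.6},{"tx":0,"ty":0,"tz":3,"rx":0,"ry":0,"rz":0,"hand":-0.6},{"tx":0,"ty":0,"tz":3,"rx":0,"ry":0,"rz":0,"hand":-0.6}]' 20|grep -E "pos|for|wid"
```

```text
position: [0.507, -0.3005, -0.0015]
force: [-0.4, 0.0, -0.7]
grip_width: 0.0681
```

```bash
for i in 1 2 3; do python3 -m creep '[{"tx":0,"ty":0,"tz":1.5,"rx":0,"ry":0,"rz":0,"hand":-0.6},{"tx":0,"ty":0,"tz":1.5,"rx":0,"ry":0,"rz":0,"hand":-0.6}]' 20|grep -E "pos|for"; done
```

```text
position: [0.5071, -0.3005, -0.003]
force: [0.6, -0.2, -0.2]
position: [0.507, -0.3004, -0.0046]
force: [0.1, -1.2, -0.1]
position: [0.507, -0.3005, -0.0061]
force: [0.2, 0.7, 0.2]
```

```bash
for i in 1 2; do python3 -m creep '[{"tx":0,"ty":0,"tz":1,"rx":0,"ry":0,"rz":0,"hand":-0.6},{"tx":0,"ty":0,"tz":1,"rx":0,"ry":0,"rz":0,"hand":-0.6}]' 20|grep -E "pos|for"; done
```

```text
position: [0.5071, -0.3005, -0.007]
force: [-0.6, 0.4, -0.2]
position: [0.5072, -0.3005, -0.0072]
force: [-3.6, 2.5, 15.5]
```

The bench is touched at TCP z = -7.2, so the tips sit 7.2 mm back at 68 mm opening and an estimated 5.2 mm back at 60 mm. I'll raise the TCP to about 10 mm, which leaves the tips ~1.3 mm above the strip's underside, and close.

```bash
python3 -m creep '[{"tx":0,"ty":0,"tz":-18,"rx":0,"ry":0,"rz":0,"hand":-0.6},{"tx":0,"ty":0,"tz":-18,"rx":0,"ry":0,"rz":0,"hand":-0.4},{"tx":0,"ty":0,"tz":-18,"rx":0,"ry":0,"rz":0,"hand":0},{"tx":0,"ty":0,"tz":-18,"rx":0,"ry":0,"rz":0,"hand":0},{"tx":0,"ty":0,"tz":-18,"rx":0,"ry":0,"rz":0,"hand":0},{"tx":0,"ty":0,"tz":-18,"rx":0,"ry":0,"rz":0,"hand":0}]' 35
python3 -m creep '[{"tx":0,"ty":0,"tz":-2,"rx":0,"ry":0,"rz":0,"hand":0},{"tx":0,"ty":0,"tz":-6,"rx":0,"ry":0,"rz":0,"hand":0},{"tx":0,"ty":0,"tz":-15,"rx":0,"ry":0,"rz":0,"hand":0},{"tx":0,"ty":0,"tz":-30,"rx":0,"ry":0,"rz":0,"hand":0},{"tx":0,"ty":0,"tz":-60,"rx":0,"ry":0,"rz":0,"hand":0},{"tx":0,"ty":0,"tz":-100,"rx":0,"ry":0,"rz":0,"hand":0},{"tx":0,"ty":0,"tz":-140,"rx":0,"ry":0,"rz":0,"hand":0},{"tx":0,"ty":0,"tz":-140,"rx":0,"ry":0,"rz":0,"hand":0}]' 35
python3 - <<'E'
from h import *
inroof(np.load("roof.npy"))
from workcell import viewer
for n,o in(("top",(350,180)),("scene",(180,180))):
    p=viewer.grab_frame(n)['pixels']
    c=p[o[1]:o[1]+140,o[0]:o[0]+160]
    cv2.imwrite(f"pics/g_{n}.png",cv2.convertScaleAbs(cv2.resize(c,None,fx=4,fy=4,interpolation=cv2.INTER_CUBIC),alpha=1.8,beta=15))
E
```

```text
clock: 10.05
position: [0.508, -0.3011, 0.0116]
tool_rot: [-3.141, -0.001, -0.06]
force: [-4.8, 3.2, 32.2]
grip_width: 0.0588
clock: 10.85
position: [0.5094, -0.302, 0.1561]
tool_rot: [3.14, -0.006, -0.06]
force: [0.7, 0.6, -0.8]
grip_width: 0.0583
roof pos [ -13.5 -296.9   81.4] tool axes in roof
 [[ 0.931  0.105  0.348]
 [ 0.113 -0.994 -0.001]
 [ 0.346  0.04  -0.937]] F [ 0.7  0.6 -0.8] w 0.058262138032961215 clk 10.85 q [ 0.48  0.55 -0.06  1.76  0.04  0.82 -1.23]
```

View pics/g_top.png

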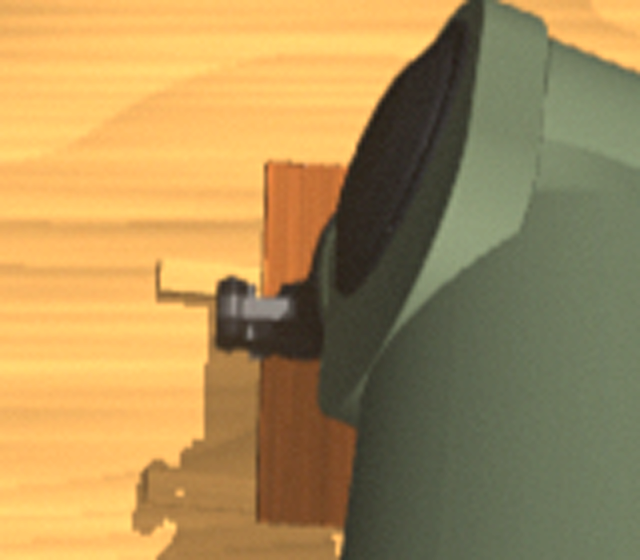

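View pics/g_scene.png

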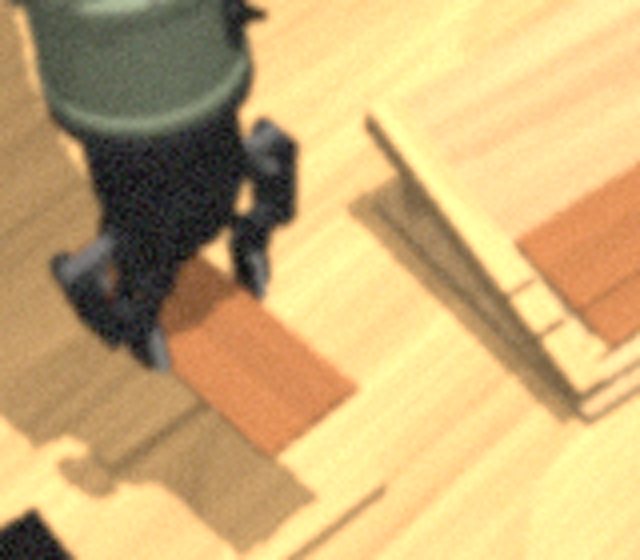

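Strip_b is in the grip and clear of the rests. In the top view its left edge runs (265,162)–(258,521) in the crop; in the scene view its near-end corners are at (272,455) and (357,388). I'll check the pose in the hand, then compute the placing pose.

Run:
```python
from h import *
rp=np.load("roof.npy"); s=state()
R0=Ro.from_euler('xyz',s['tool_rot'])
tp=unc([(265,162),(258,521)],4,(350,180)); sp=unc([(272,455),(357,388)],4,(180,180))
# strip in tool frame: long axis tool x, width tool y, thickness z; top surface toward -z
# params: off x,y,z(mm) , yaw, pitch(about tool y)
def f(q):
    def P(l,w): 
        v=Ro.from_euler('yz',[q[4],q[3]]).apply([l,w,-.003]); return R0.apply(v+np.array(q[:3]))+s['position']
    top=[P(.088,-.03),P(-.088,-.03)]; sc=[P(.088,.03),P(.088,-.03)]
    return np.r_[(proj("top",top)-tp).ravel(),(proj("scene",sc)-sp).ravel()]
r=least_squares(f,[0,0,-.005,0,0],x_scale=[.01,.01,.01,.1,.1]);print(r.x*[1e3,1e3,1e3,57.3,57.3],np.round(r.fun,1))
# placing: tool y along +-roof x ; strip tilt slope = 20-11.5
tilt=TH-np.radians(11.5)
for az in(np.pi/2,-np.pi/2):
    R=toolR(rp,az,tilt)
    print(az,np.round(R.as_matrix(),2).tolist())
    c=roof2w(rp,[.0138,0,.009]) # strip centre
    off=np.array([0,0,-.0054])
    rows(c+np.array([0,0,.07])-R.apply(off),R)
```

```text
[ 2.69910224  2.55070738  1.72113109 -1.50704846  4.42991126] [-0.4 -0.3 -0.   0.  -0.5  0.7  0.1 -0.6]
1.5707963267948966 [[0.17, 0.97, -0.15], [0.99, -0.17, 0.03], [-0.0, -0.15, -0.99]]
t [  35.5 -294.     8.4] r [  6.96  -6.26 -83.34] | rows 10.0
-1.5707963267948966 [[-0.17, -0.97, -0.15], [-0.99, 0.17, 0.03], [-0.0, 0.15, -0.99]]
t [  35.5 -294.     8.4] r [-6.46 -7.18 96.3 ] | rows 12.0
```

```bash
python3 -m creep '[{"tx":4,"ty":-30,"tz":-10,"rx":0.7,"ry":-0.6,"rz":-8,"hand":0},{"tx":8,"ty":-60,"tz":-15,"rx":1.4,"ry":-1.3,"rz":-16,"hand":0},{"tx":11,"ty":-90,"tz":-15,"rx":2,"ry":-1.9,"rz":-24,"hand":0},{"tx":14,"ty":-120,"tz":-15,"rx":2.7,"ry":-2.5,"rz":-32,"hand":0},{"tx":18,"ty":-150,"tz":-15,"rx":3.4,"ry":-3.1,"rz":-40,"hand":0},{"tx":22,"ty":-180,"tz":-15,"rx":4,"ry":-3.7,"rz":-48,"hand":0},{"tx":25,"ty":-210,"tz":-15,"rx":4.7,"ry":-4.3,"rz":-56,"hand":0},{"tx":29,"ty":-240,"tz":-15,"rx":5.4,"ry":-5,"rz":-64,"hand":0}]' 35
cat > pl.py <<'E'
from h import *
import sys
def place(dz,x=.0138,y=0,offz=-.0054):
    rp=np.load("roof.npy");R=toolR(rp,np.pi/2,TH-np.radians(11.5))
    c=roof2w(rp,[x,y,.009+dz]); rows(c-R.apply([0,0,offz]),R); inroof(rp)
E
python3 - <<'E'
from pl import *
place(.06)
E
```

```text
clock: 11.75
position: [0.5499, -0.0618, 0.1645]
tool_rot: [-3.018, 0.022, 1.066]
force: [0.3, -0.7, -1.3]
grip_width: 0.0581
t [58.3  7.7 32.7] r [  1.19  -1.32 -19.01] | rows 3.0
roof pos [-17.8 -53.3  88.8] tool axes in roof
 [[ 0.314  0.923  0.223]
 [ 0.945 -0.326  0.019]
 [ 0.09   0.205 -0.975]] F [ 0.3 -0.7 -1.3] w 0.058087282407127364 clk 11.75 q [ 0.3   0.58 -0.39  1.74  0.2   0.99 -0.67]
```

```bash
python3 -m creep '[{"tx":20,"ty":2,"tz":0,"rx":0.4,"ry":-0.4,"rz":-6,"hand":0},{"tx":40,"ty":5,"tz":5,"rx":0.8,"ry":-0.9,"rz":-13,"hand":0},{"tx":58,"ty":7.7,"tz":15,"rx":1.2,"ry":-1.3,"rz":-19,"hand":0},{"tx":58,"ty":7.7,"tz":30,"rx":1.2,"ry":-1.3,"rz":-19,"hand":0},{"tx":58,"ty":7.7,"tz":32,"rx":1.2,"ry":-1.3,"rz":-19,"hand":0},{"tx":58,"ty":7.7,"tz":32,"rx":1.2,"ry":-1.3,"rz":-19,"hand":0}]' 35
python3 - <<'E'
from pl import *
place(.06)
from workcell import viewer
for n,o in(("scene",(240,120)),("top",(200,160))):
    p=viewer.grab_frame(n)['pixels']
    c=p[o[1]:o[1]+150,o[0]:o[0]+180]
    cv2.imwrite(f"pics/i_{n}.png",cv2.convertScaleAbs(cv2.resize(c,None,fx=4,fy=4,interpolation=cv2.INTER_CUBIC),alpha=1.8,beta=15))
E
```

```text
clock: 12.35
position: [0.5809, -0.0155, 0.1307]
tool_rot: [-2.994, 0.001, 1.39]
force: [-0.5, -0.4, -1.1]
grip_width: 0.0583
t [ 2.4 -0.4  1. ] r [ 0.02 -0.02 -0.44] | rows 1.0
roof pos [15.  -2.4 64.7] tool axes in roof
 [[ 0.007  0.98   0.2  ]
 [ 1.    -0.008  0.   ]
 [ 0.002  0.2   -0.98 ]] F [-0.5 -0.4 -1.1] w 0.05828812995937684 clk 12.35 q [ 0.24  0.68 -0.45  1.66  0.28  1.02 -0.49]
```

View pics/i_scene.png

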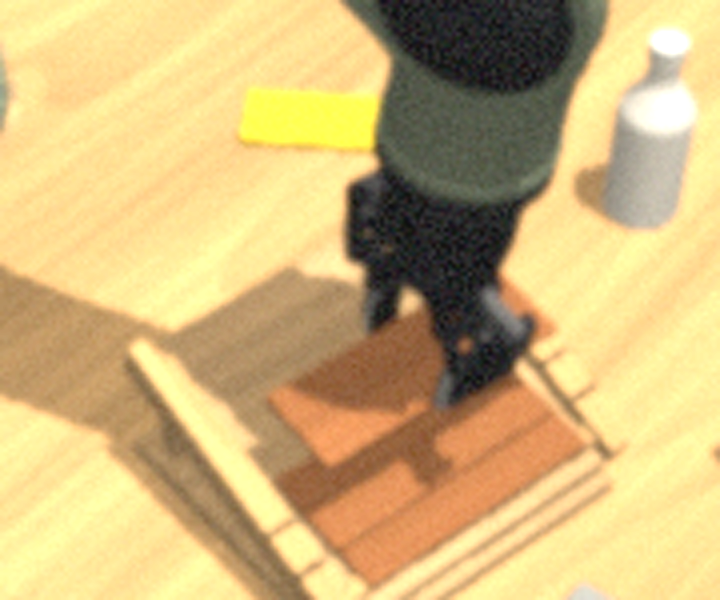

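View pics/i_top.png

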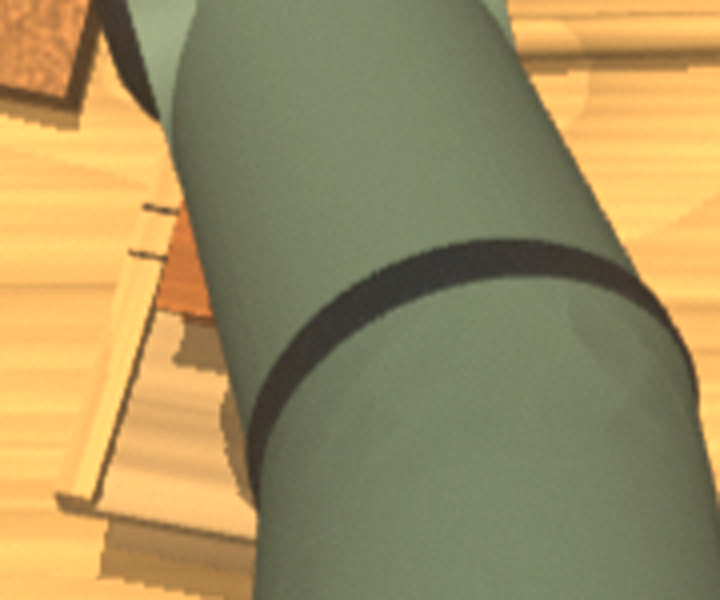

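Run:
```python
from h import *
s=state();R0=Ro.from_euler('xyz',s['tool_rot'])
sp=unc([(270,398),(330,465),(557,328),(508,281)],4,(240,120))
def f(q):
    P=[R0.apply(Ro.from_euler('yz',[q[3],q[2]]).apply([l,w,-.003])+np.array([q[0],q[1],-.0054]))+s['position'] for l,w in((-.088,-.03),(-.088,.03),(.088,.03),(.088,-.03))]
    return (proj("scene",P)-sp).ravel()
r=least_squares(f,[0,0,0,0],x_scale=[.01,.01,.1,.1]);print(r.x*[1e3,1e3,57.3,57.3],np.round(r.fun,1))
```

```text
[-1.37437625  6.87619506  1.51479014 -1.80924999] [-0.4 -0.9  0.4  0.7  1.9  2.4 -1.8 -2.4]
```

Run:
```python
from pl import *
place(.012); place(.004)
```

```text
t [  2.1 -10.6  49.2] r [ 0.14 -0.04 -0.43] | rows 2.0
roof pos [15.4 -2.2 66. ] tool axes in roof
 [[ 0.007  0.979  0.202]
 [ 1.    -0.008  0.001]
 [ 0.002  0.202 -0.979]] F [-0.4 -0.2 -0.1] w 0.058342373153841616 clk 12.45 q [ 0.24  0.68 -0.46  1.66  0.28  1.02 -0.49]
t [  2.1 -12.3  57. ] r [ 0.14 -0.04 -0.43] | rows 2.0
roof pos [15.4 -2.2 66. ] tool axes in roof
 [[ 0.007  0.979  0.202]
 [ 1.    -0.008  0.001]
 [ 0.002  0.202 -0.979]] F [-0.4 -0.2 -0.1] w 0.058342373153841616 clk 12.45 q [ 0.24  0.68 -0.46  1.66  0.28  1.02 -0.49]
```

```bash
python3 -m creep '[{"tx":2,"ty":-4,"tz":15,"rx":0,"ry":0,"rz":-0.4,"hand":0},{"tx":2,"ty":-7,"tz":30,"rx":0,"ry":0,"rz":-0.4,"hand":0},{"tx":2,"ty":-9,"tz":42,"rx":0,"ry":0,"rz":-0.4,"hand":0},{"tx":2,"ty":-10.5,"tz":47,"rx":0,"ry":0,"rz":-0.4,"hand":0},{"tx":2,"ty":-10.5,"tz":49,"rx":0,"ry":0,"rz":-0.4,"hand":0},{"tx":2,"ty":-10.5,"tz":49,"rx":0,"ry":0,"rz":-0.4,"hand":0}]' 35
python3 - <<'E'
from pl import *
place(.0)
from workcell import viewer
for n,o in(("scene",(260,150)),):
    p=viewer.grab_frame(n)['pixels']
    c=p[o[1]:o[1]+120,o[0]:o[0]+160]
    cv2.imwrite(f"pics/j_{n}.png",cv2.convertScaleAbs(cv2.resize(c,None,fx=5,fy=5,interpolation=cv2.INTER_CUBIC),alpha=1.8,beta=15))
E
```

```text
clock: 13.05
position: [0.5652, -0.0098, 0.0848]
tool_rot: [-2.996, -0.001, 1.398]
force: [0.9, -0.9, -0.7]
grip_width: 0.0584
t [-0.6 -2.8 11.9] r [ 0.16 -0.05  0.05] | rows 1.0
roof pos [15.3  0.6 15.9] tool axes in roof
 [[-0.001  0.979  0.202]
 [ 1.     0.001  0.001]
 [ 0.001  0.202 -0.979]] F [ 0.9 -0.9 -0.7] w 0.058427291100217084 clk 13.05 q [ 0.23  0.72 -0.44  1.73  0.31  0.91 -0.51]
```

View pics/j_scene.png

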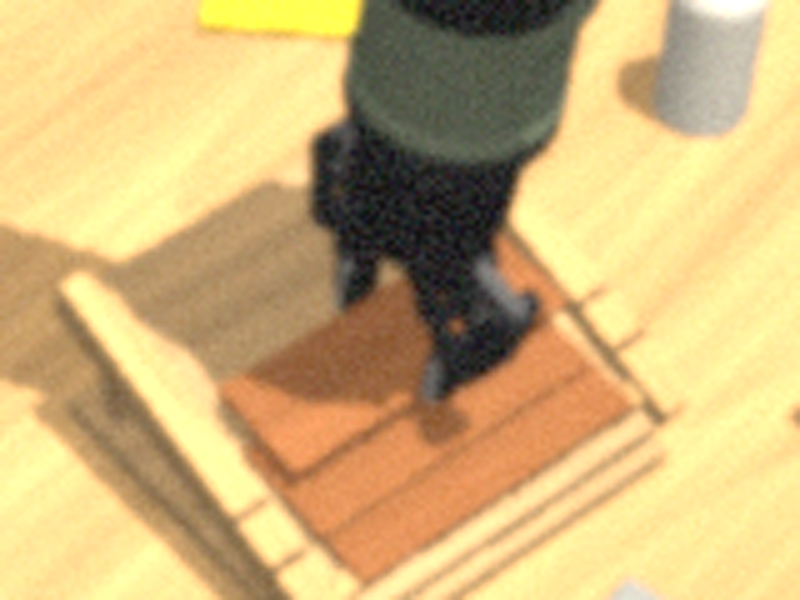

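Strip_b hovers about 12 mm over its place, parallel to strip_a, between the boards. I'll lower it slowly while watching the force.

```bash
python3 -m creep '[{"tx":0,"ty":-1,"tz":3,"rx":0,"ry":0,"rz":0,"hand":0},{"tx":0,"ty":-1.6,"tz":6,"rx":0,"ry":0,"rz":0,"hand":0},{"tx":0,"ty":-2,"tz":8,"rx":0,"ry":0,"rz":0,"hand":0},{"tx":0,"ty":-2,"tz":8,"rx":0,"ry":0,"rz":0,"hand":0}]' 35
python3 -m creep '[{"tx":0,"ty":-0.3,"tz":1,"rx":0,"ry":0,"rz":0,"hand":0},{"tx":0,"ty":-0.5,"tz":2,"rx":0,"ry":0,"rz":0,"hand":0},{"tx":0,"ty":-0.5,"tz":2,"rx":0,"ry":0,"rz":0,"hand":0}]' 35 | grep -E "for|posi"
python3 - <<'E'
from pl import *
place(.0)
E
```

```text
clock: 13.5
position: [0.5616, -0.0092, 0.0766]
tool_rot: [-2.995, -0.001, 1.399]
force: [0.0, -0.5, 0.3]
grip_width: 0.0585
position: [0.561, -0.009, 0.0749]
force: [-0.9, 0.8, -0.0]
t [-0.6 -0.   1.5] r [ 0.12 -0.05  0.07] | rows 1.0
roof pos [14.6  0.6  5.2] tool axes in roof
 [[-0.001  0.979  0.201]
 [ 1.     0.001  0.001]
 [ 0.001  0.201 -0.979]] F [-0.9  0.8 -0. ] w 0.0583382810022061 clk 13.8 q [ 0.23  0.73 -0.44  1.75  0.32  0.88 -0.52]
```

```bash
for i in 1 2 3; do python3 -m creep '[{"tx":0,"ty":-0.2,"tz":0.8,"rx":0,"ry":0,"rz":0,"hand":0},{"tx":0,"ty":-0.2,"tz":0.8,"rx":0,"ry":0,"rz":0,"hand":0}]' 35 | grep -E "for|posi"; done
python3 - <<'E'
from pl import *
place(.0)
E
```

```text
position: [0.5607, -0.009, 0.0741]
force: [1.0, -0.6, -0.7]
position: [0.5606, -0.0089, 0.0737]
force: [0.2, -0.3, 3.9]
position: [0.5606, -0.0089, 0.0735]
force: [-0.9, -1.5, 15.5]
t [-0.6  0.2  0.1] r [ 0.2  -0.04  0.06] | rows 1.0
roof pos [14.7  0.6  3.8] tool axes in roof
 [[-0.001  0.979  0.203]
 [ 1.     0.001  0.001]
 [ 0.001  0.203 -0.979]] F [-0.9 -1.5 15.5] w 0.05818759311630848 clk 14.4 q [ 0.23  0.73 -0.44  1.75  0.32  0.88 -0.52]
```

Contact came at the predicted height. I'll ease off slightly, open gently and retreat.

```bash
python3 -m creep '[{"tx":0,"ty":0.1,"tz":-0.6,"rx":0,"ry":0,"rz":0,"hand":0},{"tx":0,"ty":0.1,"tz":-0.6,"rx":0,"ry":0,"rz":0,"hand":-0.45},{"tx":0,"ty":0.1,"tz":-0.6,"rx":0,"ry":0,"rz":0,"hand":-0.55},{"tx":0,"ty":0.1,"tz":-0.6,"rx":0,"ry":0,"rz":0,"hand":-0.65},{"tx":0,"ty":0,"tz":-4,"rx":0,"ry":0,"rz":0,"hand":-0.7},{"tx":0,"ty":0,"tz":-15,"rx":0,"ry":0,"rz":0,"hand":-0.7},{"tx":0,"ty":0,"tz":-40,"rx":0,"ry":0,"rz":0,"hand":-0.7},{"tx":0,"ty":0,"tz":-80,"rx":0,"ry":0,"rz":0,"hand":-0.7}]' 20
python3 -m creep '[{"tx":-20,"ty":-10,"tz":-40,"rx":0,"ry":0,"rz":0,"hand":-1},{"tx":-60,"ty":-30,"tz":-60,"rx":0,"ry":0,"rz":0,"hand":-1},{"tx":-110,"ty":-40,"tz":-60,"rx":0,"ry":0,"rz":0,"hand":-1},{"tx":-160,"ty":-50,"tz":-60,"rx":0,"ry":0,"rz":0,"hand":-1},{"tx":-210,"ty":-50,"tz":-60,"rx":0,"ry":0,"rz":0,"hand":-1},{"tx":-250,"ty":-50,"tz":-60,"rx":0,"ry":0,"rz":0,"hand":-1},{"tx":-250,"ty":-50,"tz":-60,"rx":0,"ry":0,"rz":0,"hand":-1}]' 20
python3 - <<'E'
from h import *
from workcell import viewer
for n,o in(("top",(200,190)),("scene",(260,150))):
    p=viewer.grab_frame(n)['pixels']; cv2.imwrite(f"pics/k_{n}_full.png",p)
    c=p[o[1]:o[1]+120,o[0]:o[0]+160]
    cv2.imwrite(f"pics/k_{n}.png",cv2.convertScaleAbs(cv2.resize(c,None,fx=5,fy=5,interpolation=cv2.INTER_CUBIC),alpha=1.8,beta=15))
E
```

```text
clock: 15.2
position: [0.5707, -0.0109, 0.1521]
tool_rot: [-2.993, -0.001, 1.399]
force: [0.2, -0.1, 0.3]
grip_width: 0.0725
clock: 15.9
position: [0.4867, -0.2564, 0.2189]
tool_rot: [-2.996, 0.002, 1.391]
force: [-0.5, 1.3, -0.1]
grip_width: 0.0856
```

View pics/k_top.png

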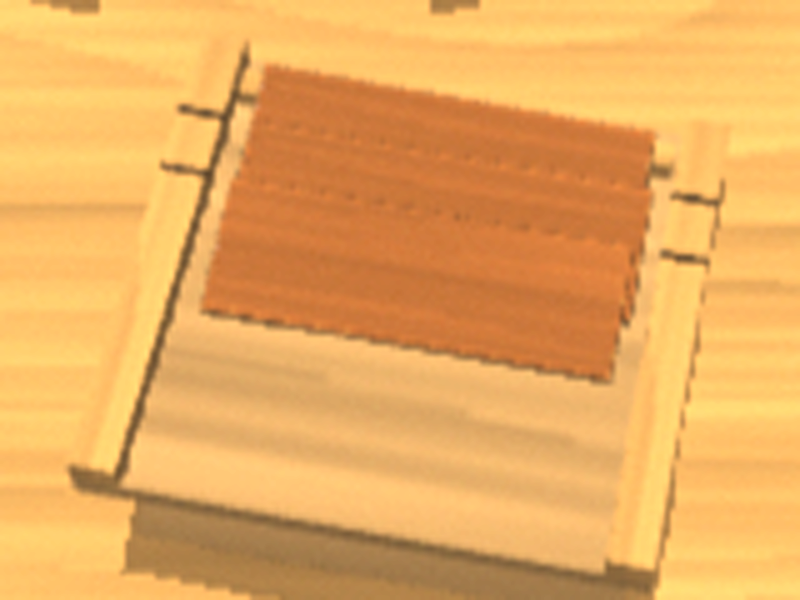

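View pics/k_scene.png

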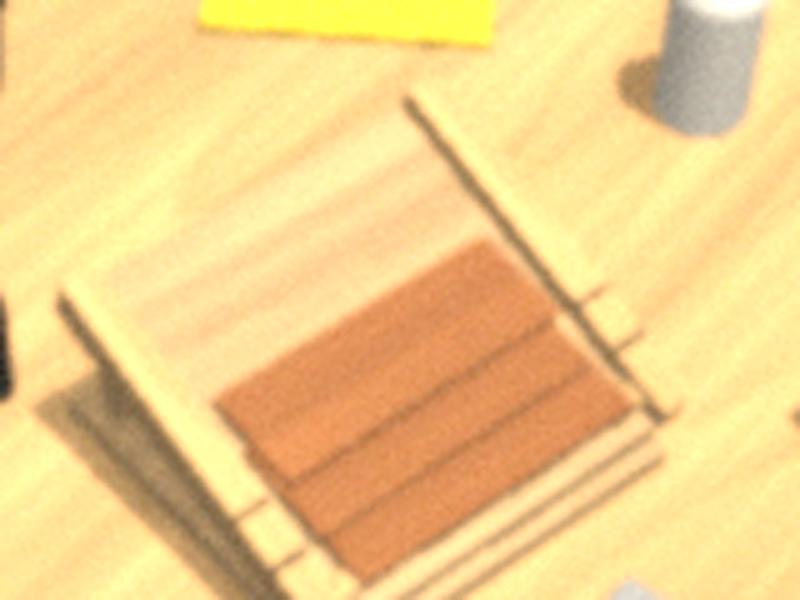

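Run:
```python
from fita import *
def strip30(p): pass
print("B")
fit(unc([(203,310),(610,381),(237,186),(635,244)],5,(200,190)),unc([(215,402),(490,238),(288,488),(558,318)],5,(260,150)))
print("A lower edge/visible")
rpt=[0.54445608,-0.00734766,-0.17370592]; rps=[0.5480327,-0.00629361,-0.17493897]
for nm,x in(("A",.0438),("B",.0138)):
    for w,r,o in(("top",rpt,(200,190)),("scene",rps,(260,150))):
        P=roof2w(r,strip([x,0,0],np.radians(11.5)));print(nm,w,np.round((proj(w,P)-o+.5)*5-.5).tolist())
```

```text
B
top [12.87 -0.86  0.69] [[-0.2, 0.5], [0.8, -0.1], [-0.9, -1.1], [0.3, 0.6]]
scene [16.75 -2.06 -0.38] [[-0.6, -0.2], [-0.7, 0.1], [0.2, 0.0], [1.2, -0.0]]
A lower edge/visible
A top [[218.0, 247.0], [623.0, 318.0], [249.0, 119.0], [647.0, 188.0]]
A scene [[521.0, 277.0], [249.0, 444.0], [600.0, 357.0], [327.0, 532.0]]
B top [[200.0, 308.0], [611.0, 380.0], [232.0, 176.0], [635.0, 247.0]]
B scene [[485.0, 232.0], [212.0, 396.0], [563.0, 310.0], [290.0, 482.0]]
```

Strip_b measures x = 12.9 (top) and 16.8 (scene) against 13.8, and yaw is under 0.7°. Strip_a's edge hasn't moved in the images. One last look at the full frame before handing in.

View pics/k_top_full.png

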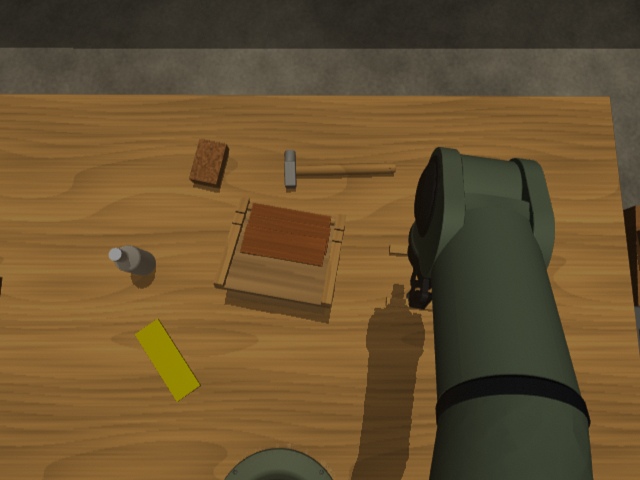

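Run:
```python
import cv2,numpy as np
for n in("top","scene"):
    a=cv2.imread(f"pics/{n}0.png").astype(int);b=cv2.imread(f"pics/k_{n}_full.png").astype(int)
    R={"top":{"glue":(100,240,165,290),"sander":(185,130,235,195),"hammer":(280,145,400,195)},"scene":{"glue":(385,120,420,185),"sander":(415,210,475,260),"hammer":(325,260,420,360)}}[n]
    for k,(x0,y0,x1,y1) in R.items(): print(n,k,round(np.abs(a-b)[y0:y1,x0:x1].mean(),2))
```

```text
top glue 12.46
top sander 11.28
top hammer 12.31
scene glue 6.85
scene sander 6.24
scene hammer 6.82
```

The bottle (130,262), sanding block (209,163) and hammer (290,169) are where they were. The uniform image difference looks like noise or exposure, not movement. The gripper is clear of everything, so I'm handing in.

Run:
```python
from workcell import bot
print(bot.observe()['clock']); print(bot.job_done())
```

```text
16.0
the job is handed in; nothing more can be done
None
```

I handed the job in at 16 s, with both strips lying free between the side boards and, by my measurements, inside the limits. The hand-in gave no verdict.

- **strip_a:** I slid it down the slope with both open fingertips on its upper edge, which also squared it. It was never lifted.
- **strip_b:** I gripped it across its width, lowered it onto strip_a until contact at the predicted height, and released it there with no drop.

| Strip | Position down the slope: top camera | Scene camera | Target (±5 mm) | Off mid-width (limit 14 mm) | Out of square (limit about 3.2°) |
|---|---|---|---|---|---|
| strip_a | 43.5 mm | 46.5 mm | 43.8 mm | about 5 mm | 0.2° or less |
| strip_b | 12.9 mm | 16.8 mm | 13.8 mm | 2 mm or less | 0.7° or less |

- **Cameras disagree:** they differ by 3–4 mm down the slope. I think the scene camera was partly seeing the lower corner of each edge. The robot's own position supports the top camera's readings.
- **Other objects:** the glue bottle, hammer and sanding block look unmoved in the last picture. My pixel comparison was inconclusive because it gave a similar difference for all three in each picture, which I put down to noise or exposure.

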